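Push the resin-river blank square into the stop fence

ROBOT

A 6-joint arm with a two-finger parallel gripper is mounted at the origin on the work surface. World frame = base frame: x ahead of the robot, y to its left, z up, the work surface at z = 0. Lengths are in mm, angles in rad, forces in N, time in s.
With the tool pointing down it reaches from about 400 to 825 mm from the base axis. Payload 7 kg.
Tool frame: the origin (TCP) lies on the centre line of the jaws, within the pads' length; the fingertips stand manip.tip_extent ahead of it and the grasp point (between the pads) lies 8 mm behind it (manip.tip_extent is the distance from the TCP to the fingertips, in mm); z points along the fingers, y is the line along which they close (so a half turn about z gives the same grasp; the last joint's range is limited). The gripper opens to 88 mm and grips with 3 to 60 N. Pads are 19 mm wide; open, the fingers measure 130 mm over their backs; the gripper's body (78 mm by 193 mm) begins 47 mm behind the grasp point.
Start: joints at [-0.925, 0.359, 0.012, 0, -1.224, -0.288], TCP at [236.367, -632.239, 237.561] pointing down, gripper open.
Joint ranges: [-3.07, 3.07], [-1.43, 2.12], [-1.02, 1.25], [-3.03, 1.67], [-3.05, -0], [-3.03, 3.03]. Speed limits (rad/s): [2.39, 2.39, 3.01, 3.14, 3.14, 3.14].

INTERFACE

Orientations are given as a rotation vector (axis times angle).
In Python, from station import manip, capture, job gives the robot as it stands. The module is installed in compiled form; this text tells all that it offers.
- The arm moves only by the tool carry_out, never from a script. Its argument "plan" is a list of rows, each an object with "fingers": the finger opening in mm, from 0 to 87.6; "dp": the shift along the tool's x, y, z in mm, a list of three; "roll": the turn about the tool's z in rad. A call has 1 to 10 rows; each row shifts and turns the commanded pose from where the row before left it, along the tool's axes as they then stand; what a row does not reach is not made up. A row lasts 1/12 s, in which the tool goes at most 41.7 mm and 7.16 degrees, less where a joint would pass 70% of its speed; a pose out of reach is approached as far as the arm can. A call with a gripper value outside its range is refused whole. The fingers move at their own pace and stop on an object; "squeeze" is the grip in N (left out, the last holds). Time passes only in rows, so rows that do not move let the fingers close. It gives the time, the measured TCP pose, the force, the opening and the grip force at its end, in the units of the state.
- manip.get_obs(): the state, without advancing time (a new reading comes with each control period).
- capture(name): name is "scene" or "side" or "wrist"; returns a dict with "img" (420x560x3 uint8, red, green, blue), "fx", "fy", "cx", "cy" (pixels), "R" (3x3) and "t" (3): a world point X has camera coordinates R X + t; the wrist camera has in their place "tool_from_camera" (4x4, takes a point from camera to tool coordinates, whose origin is the TCP and whose axes are the flange's). Camera axes: x right, y down, z forward; pixel columns grow to the right and rows downward; lengths in mm; the calibration is good to about 2 mm. A picture is of the moment at which its call begins: read the wrist's pose just before it. There is no depth.
- job.hand_in(): hands the job in; it is judged then, once.
The state is a dict: "time_s": time; "qpos": joint angles; "qd": joint speeds; "joint_torque": joint torques, N m; "tcp_pos": TCP position; "tool_rot": TCP orientation; "contact_force": force on the tool from outside, world axes, zero at the start; "torque": the same for the moment, N m; "gripper_width": finger opening in mm; "grip_force": force on a finger pad.
Only numpy, scipy, OpenCV 4.12 (cv2) and the standard library are available. Lean on these libraries where they do the work, as an engineer would, in place of code of your own. Each camera call takes 0.05 s, during which the arm holds its last target. There are 200 camera calls.

TASK

Set the walnut blank up for drilling: without gripping or lifting it, push it across the bench with the fingertips until its whole long edge lies flat against the fence, and slide it along until its end butts against the red stop (not the blue one), both without a gap. Leave the blank lying there, and leave the jars, the tape measure and the mallet where they are.

Things in the scene. Friction and masses are not known exactly. Their poses are not given: they have to be found in the camera images.
- blank: Loose dark walnut board with a teal resin stripe on top, 70 (x) by 150 (y) by 32 mm high, 0.17 to 0.34 kg, lying flat on the bench, which it slides over under 1 to 4 N. Origin: centre of its underside. Its y axis runs along its length; its +x long edge is the one facing the fence. It starts 35 to 120 mm from the fence, up to 0.3 rad out of line, between the two stops.
- edge_left (a point): Bottom corner of the blank at the +y end of the long edge that faces the fence (35 mm in x, 75 mm in y from the blank's origin).
- edge_right (a point): Bottom corner of the blank at the -y end of the same long edge (35 mm in x, -75 mm in y from the blank's origin).
- fence: Plywood fence with an aluminium track on top, fixed to the bench beyond the blank: 540 mm long (along its y), 44 mm thick, 44 mm high. Origin: at bench height in the middle of its front face, which is the plane x = 0 of its frame and looks to -x, towards the robot; the fence lies at x = 0 to 44 mm.
- stop_red: Red stop block bolted to the fence, rigid: 50 mm (x, out from the fence's face) by 30 mm (y, along the fence), 50 mm high, with a black knob over the fence up to 62 mm. Origin: centre of the block's underside, 25 mm in front of the fence's face, axes parallel to the fence's. It stands 190 to 215 mm from the middle of the fence, at either end; the blue stop is at the other end.
- stop_blue: Blue stop block, the same in size and frame as the red one, at the other end of the fence. Not to be used.
- jar_teal: Loose jar with teal body and black lid, 54 mm diameter, 54 mm high, behind the fence. Origin: centre of its underside. To be left alone.
- jar_violet: Loose jar with violet body and black lid, 54 mm diameter, 54 mm high, behind the fence. Origin: centre of its underside. To be left alone.
- tape_measure: Loose yellow and black tape measure, 68 (x) by 36 (y) by 62 mm high, on the left. Origin: centre of its underside. To be left alone.
- mallet: Loose rubber mallet lying flat on the right, 256 mm long along its x (-145 to +111 mm), head 95 mm along y at its +x end, 52 mm high. Origin: at bench height under the handle. To be left alone.
Things that resemble listed ones, but are neither listed nor needed, are in the scene too. There is more than one size of the stop_red; the job needs the smallest.

How it is judged:
By the outcome, as a careful person would: the job done as asked, in the order asked, and still so for the second after the job is handed in, with the robot touching nothing.
It also fails if it takes over 48 s, if anything falls off the work surface, if the arm or the gripper's body presses on something with over 40 N, if the wrist force passes 120 N, or if a joint passes its speed limit or range.

## Working session

There is one attempt and no reset: what is moved stays moved. The work goes in short steps, Python scripts to look and compute and a tool call to move; the robot and the scene stay as the last step left them, time stands still between calls to the robot, and variables do not carry over. Pictures are saved under pics/ and viewed, at most 10 in all, crops included, and the job is handed in when it is done.

Besides the shell and the picture viewer there is one more tool, called after "Call:" as name(argument=value, ...), one argument or row to a line, values as JSON. carry_out: Moves the arm, as the interface text tells. Its arguments: {"type":"object","properties":{"plan":{"type":"array","items":{"type":"object","properties":{"fingers":{"type":"number"},"dp":{"type":"array","items":{"type":"number"}},"roll":{"type":"number"}}}},"squeeze":{"type":"number"}},"required":["plan"]}

```bash
mkdir -p pics; python3 - <<'E'
from station import manip, capture, job
import cv2,pickle
print(manip.get_obs(), manip.tip_extent)
for n in ("scene","side"):
    c=capture(n); pickle.dump(c,open(n+".pkl","wb"))
    cv2.imwrite(f"pics/{n}0.png",c["img"][:,:,::-1]); print(n,c["fx"],c["fy"],c["cx"],c["cy"],c["R"],c["t"])
E
```

```text
{'time_s': 0.0, 'qpos': array([-9.24883267e-01,  3.59394479e-01,  1.10756036e-02, -3.77497310e-04,
       -1.22414178e+00, -2.88114837e-01]), 'qd': array([0.0009655 , 0.00052571, 0.00021185, 0.00018012, 0.00143589,
       0.00147245]), 'joint_torque': array([ 5.94085723e-04, -5.82719815e+01,  2.93070334e+01,  6.99805006e+00,
        6.90027126e-03, -1.55395710e-04]), 'tcp_pos': array([ 236.21569579, -631.80305986,  236.62014753]), 'tool_rot': array([ 5.58759176e-01, -3.09106281e+00, -2.58502022e-03]), 'contact_force': array([-0.91812295, -0.41200984, -0.45828755]), 'torque': array([ 0.0078904 ,  0.04707381, -0.02503285]), 'grip_force': 0.0, 'gripper_width': 87.49235661731348} 11.0
scene 494.9470720877047 494.9470720877047 279.3557191171208 210.23950486511282 [[ 0.62604426  0.77978624 -0.00141481]
 [ 0.5184856  -0.41761525 -0.74617034]
 [-0.58244421  0.4664021  -0.66575357]] [-361.40084979 -253.61886915 1703.61399764]
side 472.47002014414267 472.47002014414267 288.8558458792041 210.41078960844885 [[-8.44864946e-01 -5.34979551e-01  3.22213818e-04]
 [-2.56091969e-01  4.03903572e-01 -8.78224805e-01]
 [ 4.69702168e-01 -7.42063868e-01 -4.78247936e-01]] [ 478.63066599  158.64129228 1018.33682314]
```

View pics/scene0.png

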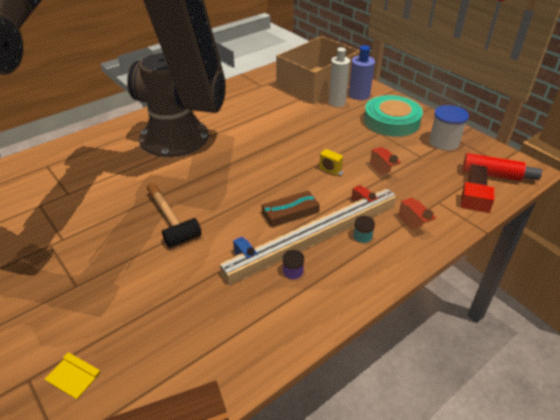

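View pics/side0.png

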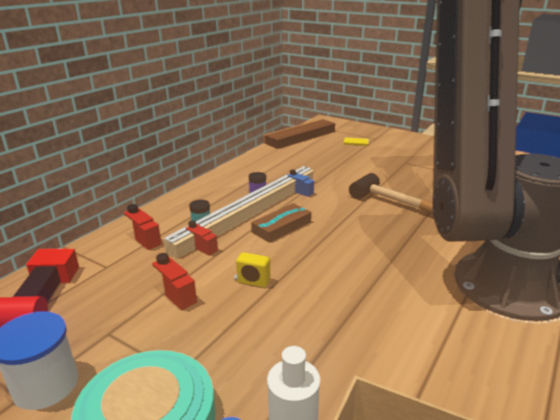

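The scene view shows the fence running from (228,270) to (395,200). The blank is at (291,208), the tape at (332,160), the mallet at (175,220) and the blue stop at (243,247).

Red stop candidates in the scene view are (362,193) on the fence, (384,160) loose, (416,213) loose, and the red box at (478,196). I choose (362,193), the smallest and the one bolted to the fence. I'll check it in a close crop.

```bash
python3 - <<'E'
import pickle,cv2
a=pickle.load(open("scene.pkl","rb"))["img"][140:290,215:415,::-1]
cv2.imwrite("pics/sc.png",cv2.resize(a,None,fx=4,fy=4,interpolation=cv2.INTER_CUBIC))
a=pickle.load(open("side.pkl","rb"))["img"][155:290,155:335,::-1]
cv2.imwrite("pics/si.png",cv2.resize(a,None,fx=4.4,fy=4.4,interpolation=cv2.INTER_CUBIC))
E
```

```text
(no output)
```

View pics/sc.png

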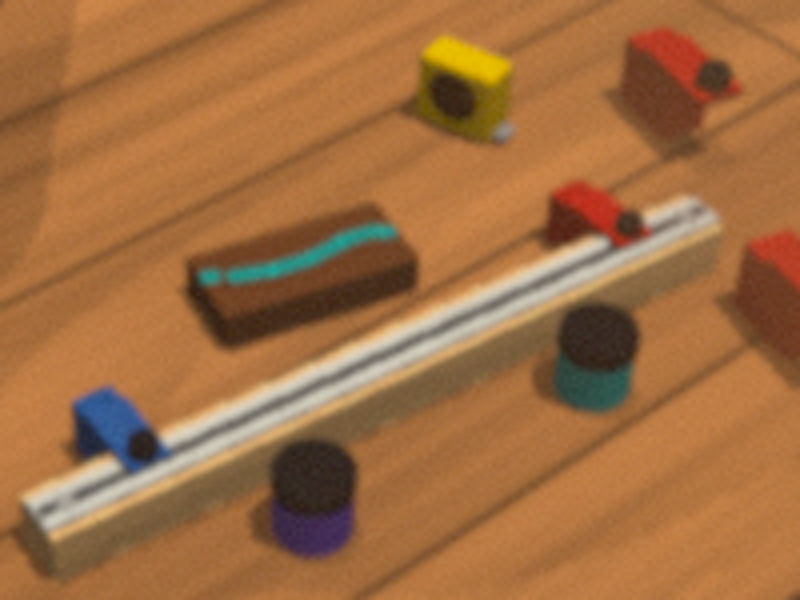

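View pics/si.png

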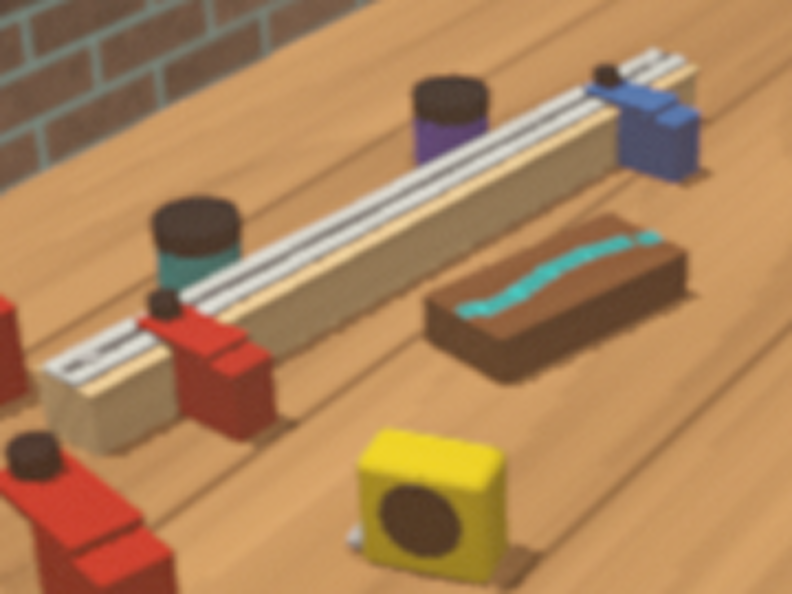

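The crops confirm the choice: the stop at crop (590,210) in scene and (220,380) in side is bolted to the fence and is clearly smaller than the loose lookalikes. Next I'll fit the poses from the corner pixels.

```bash
cat > h.py <<'E'
import pickle,numpy as np
from scipy.optimize import least_squares
C={n:pickle.load(open(n+".pkl","rb")) for n in("scene","side")}
OFF={"scene":(215,140,4),"side":(155,155,4.4)}
def proj(c,X):
    p=X@c["R"].T+c["t"]; return np.c_[c["fx"]*p[:,0]/p[:,2]+c["cx"],c["fy"]*p[:,1]/p[:,2]+c["cy"]]
def place(q,P):
    s,k=np.sin(q[2]),np.cos(q[2]); P=np.array(P,float)
    return np.c_[q[0]+k*P[:,0]-s*P[:,1],q[1]+s*P[:,0]+k*P[:,1],P[:,2]]
def fit(obs,x0):
    def f(q):
        return np.concatenate([(proj(C[n],place(q,[o[0]for o in L]))-(np.array([o[1]for o in L])/OFF[n][2]+OFF[n][:2])).ravel() for n,L in obs.items()])
    r=least_squares(f,x0); return r.x,np.abs(r.fun).max(),np.sqrt((r.fun**2).mean())
E
python3 - <<'E'
from h import *
blank={"scene":[((-35,-75,32),(190,263)),((-35,75,32),(378,207)),((35,75,32),(415,262)),((35,-75,32),(228,322)),((35,-75,0),(232,345)),((35,75,0),(415,287))],
"side":[((35,75,32),(427,298)),((35,-75,32),(612,215)),((-35,-75,32),(686,253)),((-35,75,32),(508,340)),((-35,75,0),(508,383)),((-35,-75,0),(685,293)),((35,75,0),(428,338))]}
print(fit(blank,[600,0,0]))
fence={"scene":[((0,-270,44),(25,497)),((0,270,44),(690,197)),((44,270,44),(720,220)),((44,-270,44),(52,530)),((44,-270,0),(60,577)),((44,270,0),(718,255))],
"side":[((0,270,44),(90,395)),((0,-270,44),(697,68)),((44,270,44),(42,370)),((0,270,0),(107,452))]}
f=fit(fence,[700,0,0]);print(f)
stop={"side":[((-25,15,0),(240,440)),((-25,-15,0),(275,408))],"scene":[((-25,-15,0),(550,240)),((-25,-15,50),(550,200)),((-25,15,50),(580,183))]}
q=fit(stop,[650,200,f[0][2]]);print(q)
R=lambda p:np.array([[np.cos(p),np.sin(p)],[-np.sin(p),np.cos(p)]])
print(R(f[0][2])@(q[0][:2]-f[0][:2]))
tape={"scene":[((0,0,31),(465,90))],"side":[((0,0,31),(430,505))]}
print(fit(tape,[600,200,0]))
E
```

```text
(array([ 5.49650549e+02,  6.12880958e+01, -2.25179366e-01]), np.float64(2.4647124528097493), np.float64(1.2868755306566801))
(array([ 6.45545618e+02,  4.81165236e+01, -9.77340287e-02]), np.float64(3.363073961550498), np.float64(1.5463285771846125))
(array([6.51221926e+02, 2.45419717e+02, 3.82129936e-02]), np.float64(1.8653816871045024), np.float64(1.0440392501120337))
[-13.60333208 196.91551454]
(array([475.60369217, 288.75176571,   0.        ]), np.float64(0.6885755732634209), np.float64(0.4170327016922239))
```

Fit: the fence is at (645.5, 48.1) with yaw -0.098. The blank sits at u=-97, v=4 in the fence frame, 0.127 rad out of line, and the red stop is at v≈197. I'll roll 0.456 so the tool y lies along the fence, then move behind the blank.

Call:
carry_out(
  plan=[
    {"roll":0.114,"dp":[0,0,0],"fingers":87},
    {"roll":0.114,"dp":[0,0,0],"fingers":87},
    {"roll":0.114,"dp":[0,0,0],"fingers":87},
    {"roll":0.114,"dp":[0,0,0],"fingers":87},
    {"dp":[-8,36,0],"roll":0,"fingers":87},
    {"dp":[-8,36,0],"roll":0,"fingers":87},
    {"dp":[-8,36,0],"roll":0,"fingers":87},
    {"dp":[-8,36,0],"roll":0,"fingers":87},
    {"dp":[-8,36,0],"roll":0,"fingers":87},
    {"dp":[-8,36,0],"roll":0,"fingers":87},
  ],
)

```text
time_s: 0.93
tcp_pos: [305.2, -420.2, 237.1]
tool_rot: [-0.155, -3.137, -0.001]
contact_force: [1.4, 0.3, -0.3]
gripper_width: 86.5
grip_force: 0.0
```

Call:
carry_out(
  plan=[
    {"dp":[-8,36,0],"roll":0,"fingers":87},
    {"dp":[-8,36,0],"roll":0,"fingers":87},
    {"dp":[-8,36,0],"roll":0,"fingers":87},
    {"dp":[-8,36,0],"roll":0,"fingers":87},
    {"dp":[-8,36,0],"roll":0,"fingers":87},
    {"dp":[-8,36,0],"roll":0,"fingers":87},
    {"dp":[-8,36,0],"roll":0,"fingers":87},
    {"dp":[-8,36,0],"roll":0,"fingers":87},
    {"dp":[-8,36,0],"roll":0,"fingers":87},
    {"dp":[-8,36,0],"roll":0,"fingers":87},
  ],
)

```text
time_s: 1.77
tcp_pos: [420.1, -69.7, 237.7]
tool_rot: [0.154, 3.137, 0.0]
contact_force: [1.1, -0.9, 0.7]
gripper_width: 87.2
grip_force: 0.0
```

Call:
carry_out(
  plan=[
    {"dp":[-9,36,0],"roll":0,"fingers":87},
    {"dp":[-9,36,0],"roll":0,"fingers":87},
    {"dp":[-9,36,0],"roll":0,"fingers":87},
    {"dp":[-9,34,0],"roll":0,"fingers":87},
    {"dp":[0,0,0],"roll":0,"fingers":87},
    {"dp":[0,0,0],"roll":0,"fingers":87},
    {"dp":[0,0,0],"roll":0,"fingers":87},
  ],
)

```text
time_s: 2.35
tcp_pos: [469.5, 66.2, 237.1]
tool_rot: [-0.153, -3.137, 0.001]
contact_force: [-0.1, -0.3, -0.8]
gripper_width: 86.8
grip_force: 0.0
```

```bash
cat > w.py <<'E'
import sys,cv2,pickle,numpy as np
from station import manip,capture
o=manip.get_obs(); c=capture("wrist"); c["obs"]=o; pickle.dump(c,open(sys.argv[1]+".pkl","wb"))
cv2.imwrite(f"pics/{sys.argv[1]}.png",c["img"][:,:,::-1]); print(o["time_s"],o["tcp_pos"],o["tool_rot"])
def ray(c,px,z):
    M=cv2.Rodrigues(np.array(c["obs"]["tool_rot"]))[0]; T=c["tool_from_camera"]
    d=M@T[:3,:3]@np.array([(px[0]-c["cx"])/c["fx"],(px[1]-c["cy"])/c["fy"],1]); p=M@T[:3,3]+c["obs"]["tcp_pos"]
    return p+d*(z-p[2])/d[2]
E
python3 w.py w1
```

```text
2.35 [469.49984749  66.1966811  237.0553495 ] [-1.52991284e-01 -3.13666631e+00  8.92853024e-04]
```

View pics/w1.png

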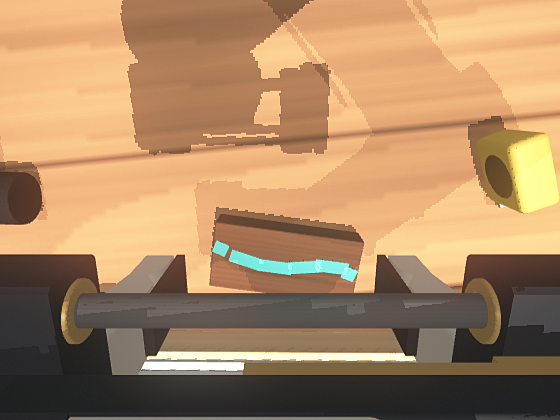

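The wrist view shows the blank's robot-side top edge running from (217,220) to (357,242), with the tape at (515,170), the mallet head at the left edge and the fence at the bottom. The descent spot behind the blank looks clear.

```bash
python3 - <<'E'
import sys; sys.argv=["w","w1b"]
from w import *
c=pickle.load(open("w1.pkl","rb")); phi=-.0977; k,s=np.cos(phi),np.sin(phi)
def fr(p): d=p[:2]-[645.5,48.1]; return d@[k,s],d@[-s,k]
for n,px,z in [("-x-y top",(217,220),32),("-x+y top",(359,242),32),("-x-y bot",(218,208),0),("-x+y bot",(363,238),0),("+x-y top",(210,284),32),("fence front edge top L",(157,351),44),("fence R",(412,356),44),("TCP",None,0)]:
    p=ray(c,px,z) if px else c["obs"]["tcp_pos"]; print(n,np.round(p,1),np.round(fr(p),1))
print(c["tool_from_camera"])
E
```

```text
2.4 [469.46138132  65.71853151 237.27243151] [-1.54429984e-01 -3.13701887e+00  5.33117260e-04]
-x-y top [496.9   1.5  32. ] [-143.4  -60.8]
-x+y top [533.2 139.2  32. ] [-120.6   79.7]
-x-y bot [492.9  -2.2   0. ] [-146.9  -64.9]
-x+y bot [541.5 149.6   0. ] [-113.4   90.9]
+x-y top [564.5 -15.5  32. ] [-74.4 -71.2]
fence front edge top L [630.3 -79.6  44. ] [  -2.7 -128.6]
fence R [662.1 187.6  44. ] [  2.9 140.5]
TCP [469.5  66.2 237.1] [-176.9    0.8]
[[ 4.00103434e-04 -9.61158470e-01 -2.75996804e-01  7.38704841e+01]
 [ 9.99998779e-01  8.01406272e-04 -1.34123104e-03  1.18652990e+00]
 [ 1.51032114e-03 -2.75995931e-01  9.61157617e-01 -1.45923760e+02]
 [ 0.00000000e+00  0.00000000e+00  0.00000000e+00  1.00000000e+00]]
```

Call:
carry_out(
  plan=[
    {"dp":[0,5,36],"roll":0,"fingers":87},
    {"dp":[0,0,36],"roll":0,"fingers":87},
    {"dp":[0,0,36],"roll":0,"fingers":87},
    {"dp":[0,0,36],"roll":0,"fingers":87},
    {"dp":[0,0,36],"roll":0,"fingers":87},
    {"dp":[0,0,33],"roll":0,"fingers":87},
    {"dp":[0,0,0],"roll":0,"fingers":87},
    {"dp":[0,0,0],"roll":0,"fingers":87},
  ],
)

```text
time_s: 3.12
tcp_pos: [469.5, 69.7, 24.0]
tool_rot: [-0.156, -3.134, 0.004]
contact_force: [0.3, 0.6, 0.8]
gripper_width: 86.8
grip_force: 0.0
```

Call:
carry_out(
  plan=[
    {"dp":[-6,0,0],"roll":0,"fingers":87},
    {"dp":[-6,0,0],"roll":0,"fingers":87},
    {"dp":[-6,0,0],"roll":0,"fingers":87},
    {"dp":[-6,0,0],"roll":0,"fingers":87},
    {"dp":[-6,0,0],"roll":0,"fingers":87},
    {"dp":[-6,0,0],"roll":0,"fingers":87},
    {"dp":[-6,0,0],"roll":0,"fingers":87},
    {"dp":[-6,0,0],"roll":0,"fingers":87},
  ],
)

```text
time_s: 3.78
tcp_pos: [518.5, 66.3, 24.6]
tool_rot: [-0.154, -3.137, 0.0]
contact_force: [-2.5, -0.3, 2.2]
gripper_width: 87.0
grip_force: 1.3
```

Call:
carry_out(
  plan=[
    {"dp":[-6,0,0],"roll":0,"fingers":87},
    {"dp":[-6,0,0],"roll":0,"fingers":87},
    {"dp":[-6,0,0],"roll":0,"fingers":87},
    {"dp":[-6,0,0],"roll":0,"fingers":87},
    {"dp":[-6,0,0],"roll":0,"fingers":87},
    {"dp":[-4,0,0],"roll":0,"fingers":87},
    {"dp":[-4,0,0],"roll":0,"fingers":87},
    {"dp":[0,0,0],"roll":0,"fingers":87},
  ],
)

```text
time_s: 4.45
tcp_pos: [557.0, 62.8, 24.5]
tool_rot: [0.154, 3.137, 0.0]
contact_force: [-0.2, 0.8, 0.4]
gripper_width: 86.9
grip_force: 0.0
```

Call:
carry_out(
  plan=[
    {"dp":[-2,0,0],"roll":0,"fingers":87},
    {"dp":[-2,0,0],"roll":0,"fingers":87},
    {"dp":[-1,0,0],"roll":0,"fingers":87},
  ],
)

```text
time_s: 4.7
tcp_pos: [561.2, 62.3, 24.5]
tool_rot: [0.154, 3.138, 0.0]
contact_force: [-1.5, -0.1, -0.9]
gripper_width: 86.7
grip_force: 0.5
```

Call:
carry_out(
  plan=[
    {"dp":[-1,0,0],"roll":0,"fingers":87},
    {"dp":[-1,0,0],"roll":0,"fingers":87},
    {"dp":[-1,0,0],"roll":0,"fingers":87},
    {"dp":[0,0,0],"roll":0,"fingers":87},
  ],
)

```text
time_s: 5.03
tcp_pos: [564.2, 62.0, 24.6]
tool_rot: [0.154, 3.138, 0.0]
contact_force: [-0.4, 0.6, -1.7]
gripper_width: 86.8
grip_force: 0.2
```

Call:
carry_out(
  plan=[
    {"dp":[-1,0,0],"roll":0,"fingers":87},
    {"dp":[-1,0,0],"roll":0,"fingers":87},
    {"dp":[0,0,0],"roll":0,"fingers":87},
  ],
)

```text
time_s: 5.28
tcp_pos: [566.2, 61.8, 24.6]
tool_rot: [0.154, 3.138, 0.0]
contact_force: [-0.8, 0.1, -0.4]
gripper_width: 86.9
grip_force: 0.2
```

Call:
carry_out(
  plan=[
    {"dp":[-1,0,0],"roll":0,"fingers":87},
    {"dp":[-1,0,0],"roll":0,"fingers":87},
  ],
)

```text
time_s: 5.45
tcp_pos: [566.4, 61.6, 24.4]
tool_rot: [-0.155, -3.135, 0.001]
contact_force: [-11.1, 6.7, 7.8]
gripper_width: 87.0
grip_force: 5.9
```

Call:
carry_out(
  plan=[
    {"dp":[-1,0,0],"roll":0,"fingers":87},
    {"dp":[-1,0,0],"roll":0,"fingers":87},
  ],
)

```text
time_s: 5.62
tcp_pos: [566.5, 61.4, 24.2]
tool_rot: [-0.155, -3.132, 0.001]
contact_force: [-17.8, 10.6, 14.1]
gripper_width: 87.3
grip_force: 9.8
```

Call:
carry_out(
  plan=[
    {"dp":[-1,0,0],"roll":0,"fingers":87},
    {"dp":[-1,0,0],"roll":0,"fingers":87},
  ],
)

```text
time_s: 5.78
tcp_pos: [566.5, 61.2, 24.0]
tool_rot: [-0.156, -3.129, 0.002]
contact_force: [-25.9, 13.1, 19.1]
gripper_width: 87.0
grip_force: 13.5
```

Contact is firm and the blank is against the fence. I'll back off, raise and look.

Call:
carry_out(
  plan=[
    {"dp":[6,0,0],"roll":0,"fingers":87},
    {"dp":[10,0,0],"roll":0,"fingers":87},
    {"dp":[10,0,-20],"roll":0,"fingers":87},
    {"dp":[0,0,-36],"roll":0,"fingers":87},
    {"dp":[0,0,-36],"roll":0,"fingers":87},
    {"dp":[0,0,-36],"roll":0,"fingers":87},
    {"dp":[0,0,-36],"roll":0,"fingers":87},
    {"dp":[0,0,-30],"roll":0,"fingers":87},
    {"dp":[0,0,0],"roll":0,"fingers":87},
    {"dp":[0,0,0],"roll":0,"fingers":87},
  ],
)

```text
time_s: 6.62
tcp_pos: [547.1, 64.2, 220.8]
tool_rot: [0.154, 3.133, 0.004]
contact_force: [0.3, 0.3, -0.7]
gripper_width: 86.9
grip_force: 0.0
```

```bash
python3 w.py w2; python3 - <<'E'
from station import capture
import cv2,numpy as np
s=capture("scene")["img"][140:290,215:415,::-1]; 
cv2.imwrite("pics/sc2.png",cv2.resize(s,None,fx=4,fy=4,interpolation=cv2.INTER_CUBIC))
E
```

```text
6.6167 [547.07027079  64.17843349 220.82226526] [0.1539676  3.13290157 0.00378219]
```

View pics/w2.png

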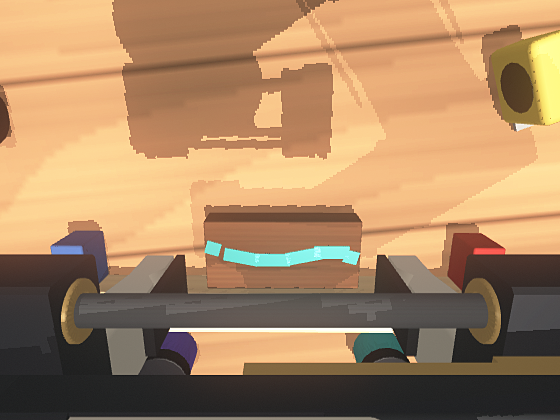

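The blank is now square to the fence, with its top robot-side edge from (205,222) to (361,222). The red stop's inner front corner is near (452,234), and the blue stop's is near (107,232).

```bash
python3 - <<'E'
import sys; sys.argv=["w","w2b"]
from w import *
c=pickle.load(open("w2.pkl","rb")); phi=-.0977; k,s=np.cos(phi),np.sin(phi)
def fr(p): d=p[:2]-[645.5,48.1]; return d@[k,s],d@[-s,k]
for n,px,z in [("-x-y top",(205,222),32),("-x+y top",(361,222),32),("+x-y",(207,288),32),("+x+y",(358,288),32),("red inner",(453,234),50),("blue inner",(104,232),50),("TCP",None,0)]:
    p=ray(c,px,z) if px else c["obs"]["tcp_pos"]; print(n,np.round(p,1),np.round(fr(p),1))
E
```

```text
6.7167 [545.56385309  63.63693535 217.99174266] [-1.54552912e-01 -3.13752174e+00 -2.32361953e-04]
-x-y top [571.7  -8.1  32. ] [-67.9 -63.1]
-x+y top [586.1 137.4  32. ] [-67.9  83.1]
+x-y [639.6 -16.6  32. ] [  0.5 -65. ]
+x+y [654.3 131.9  32. ] [ 0.6 84.2]
red inner [599.3 215.5  50. ] [-62.3 162.1]
blue inner [566.9 -94.9  50. ] [ -64.3 -150. ]
TCP [547.1  64.2 220.8] [-99.5   6.4]
```

Call:
carry_out(
  plan=[
    {"dp":[-21,-35,0],"roll":0,"fingers":0},
    {"dp":[-21,-35,0],"roll":0,"fingers":0},
    {"dp":[-21,-35,0],"roll":0,"fingers":0},
    {"dp":[0,0,0],"roll":0.12,"fingers":0},
    {"dp":[0,0,0],"roll":0.12,"fingers":0},
    {"dp":[0,0,0],"roll":0.12,"fingers":0},
    {"dp":[0,0,0],"roll":0.12,"fingers":0},
    {"dp":[0,0,0],"roll":0.12,"fingers":0},
    {"dp":[0,0,0],"roll":0.12,"fingers":0},
    {"dp":[0,0,0],"roll":0.12,"fingers":0},
  ],
)

```text
time_s: 7.6
tcp_pos: [597.9, -47.1, 216.7]
tool_rot: [-1.428, -2.796, 0.003]
contact_force: [-0.1, 0.4, 1.1]
gripper_width: 25.8
grip_force: 0.0
```

Call:
carry_out(
  plan=[
    {"dp":[0,0,0],"roll":0.12,"fingers":0},
    {"dp":[0,0,0],"roll":0.12,"fingers":0},
    {"dp":[0,0,0],"roll":0.12,"fingers":0},
    {"dp":[0,0,0],"roll":0.12,"fingers":0},
    {"dp":[0,0,0],"roll":0.12,"fingers":0},
    {"dp":[0,0,0],"roll":0.12,"fingers":0},
    {"dp":[0,0,0],"roll":0.01,"fingers":0},
    {"dp":[0,0,0],"roll":0,"fingers":0},
    {"dp":[0,0,0],"roll":0,"fingers":0},
  ],
)

```text
time_s: 8.35
tcp_pos: [602.4, -135.0, 204.9]
tool_rot: [-2.086, -2.197, -0.157]
contact_force: [-0.6, 0.1, -0.3]
gripper_width: 0.5
grip_force: 0.0
```

```bash
cat > s.py <<'E'
from station import manip
import numpy as np,cv2
o=manip.get_obs(); k,s=np.cos(-.0977),np.sin(-.0977); d=o["tcp_pos"][:2]-[645.5,48.1]
M=cv2.Rodrigues(o["tool_rot"])[0]; print("u,v,z",d@[k,s],d@[-s,k],o["tcp_pos"][2],"q6",o["qpos"][5],"x ang",np.degrees(np.arctan2(M[1,0],M[0,0])),o["gripper_width"])
E
python3 s.py
```

```text
u,v,z -25.053570626034965 -186.42451911082034 204.92936755469 q6 -3.029919063854387 x ang 92.96584407789283 0.5257054211034464
```

Joint 6 reached its range limit. I'll turn the other way by a half turn, which gives the same finger line.

Call:
carry_out(
  plan=[
    {"dp":[0,0,0],"roll":-0.12,"fingers":0},
    {"dp":[0,0,0],"roll":-0.12,"fingers":0},
    {"dp":[0,0,0],"roll":-0.12,"fingers":0},
    {"dp":[0,0,0],"roll":-0.12,"fingers":0},
    {"dp":[0,0,0],"roll":-0.12,"fingers":0},
    {"dp":[0,0,0],"roll":-0.12,"fingers":0},
    {"dp":[0,0,0],"roll":-0.12,"fingers":0},
    {"dp":[0,0,0],"roll":-0.12,"fingers":0},
  ],
)

```text
time_s: 9.02
tcp_pos: [602.9, -133.0, 206.2]
tool_rot: [-0.838, -2.972, -0.22]
contact_force: [-0.0, -0.3, 0.0]
gripper_width: 0.4
grip_force: 0.0
```

```bash
python3 s.py
```

```text
u,v,z -24.773308124188812 -184.4096356669247 206.15084027809783 q6 -2.064000854946775 x ang 148.80524072501208 0.41542292232396666
```

```bash
cat >> s.py <<'E'
print(np.round(M,4).tolist(), np.round(o["qpos"],4))
E
python3 s.py
```

```text
u,v,z -24.773308124188812 -184.4096356669247 206.15084027809783 q6 -2.064000854946775 x ang 148.80524072501208 0.41542292232396666
[[-0.8525, 0.5227, -0.0058], [0.5162, 0.8435, 0.1486], [0.0826, 0.1237, -0.9889]] [ 0.003   0.3143 -0.0692 -0.1603 -1.1972 -2.064 ]
```

The pose is left tilted by 8.5° with the fingertips leaning toward +v. That is harmless for the end push. I'll turn on until the finger line lies along the fence normal.

Call:
carry_out(
  plan=[
    {"dp":[0,0,0],"roll":-0.12,"fingers":0},
    {"dp":[0,0,0],"roll":-0.12,"fingers":0},
    {"dp":[0,0,0],"roll":-0.12,"fingers":0},
    {"dp":[0,0,0],"roll":-0.12,"fingers":0},
    {"dp":[0,0,0],"roll":-0.12,"fingers":0},
    {"dp":[0,0,0],"roll":-0.12,"fingers":0},
    {"dp":[0,0,0],"roll":-0.12,"fingers":0},
    {"dp":[0,0,0],"roll":-0.12,"fingers":0},
    {"dp":[0,0,0],"roll":-0.12,"fingers":0},
  ],
)

```text
time_s: 9.77
tcp_pos: [602.8, -133.0, 206.1]
tool_rot: [-0.812, 2.992, 0.226]
contact_force: [0.5, -0.7, 0.0]
gripper_width: 0.4
grip_force: 0.0
```

Call:
carry_out(
  plan=[
    {"dp":[0,0,0],"roll":-0.12,"fingers":0},
    {"dp":[0,0,0],"roll":-0.12,"fingers":0},
    {"dp":[0,0,0],"roll":-0.12,"fingers":0},
    {"dp":[0,0,0],"roll":-0.12,"fingers":0},
    {"dp":[0,0,0],"roll":-0.12,"fingers":0},
    {"dp":[0,0,0],"roll":-0.12,"fingers":0},
    {"dp":[0,0,0],"roll":-0.12,"fingers":0},
    {"dp":[0,0,0],"roll":-0.1,"fingers":0},
    {"dp":[0,0,0],"roll":0,"fingers":0},
    {"dp":[0,0,0],"roll":0,"fingers":0},
  ],
)

```text
time_s: 10.6
tcp_pos: [602.9, -133.4, 206.2]
tool_rot: [-2.028, 2.266, 0.175]
contact_force: [0.4, 0.4, 0.1]
gripper_width: 0.3
grip_force: 0.0
```

```bash
cat >> s.py <<'E'
import sys
if len(sys.argv)>1:  # target u v z of TCP -> tool dp
    u,v,z=map(float,sys.argv[1:4]); t=np.array([645.5+k*u-s*v,48.1+s*u+k*v,z]); print("dp",M.T@(t-o["tcp_pos"]))
E
sed -i 's/^print(np.round/M=M;print(np.round/' s.py; python3 s.py -36 -105 100;python3 s.py -36 -105 26
```

```text
u,v,z -24.70456503192565 -184.83780191429736 206.22091451380973 q6 -0.05312699376760044 x ang -96.42168806815691 0.27464676634170593
[[-0.1106, -0.9938, -0.0056], [-0.9829, 0.1086, 0.1488], [-0.1473, 0.022, -0.9888]] [ 0.0021  0.3144 -0.0688 -0.1605 -1.1974 -0.0531]
dp [-63.15226341   9.84235058 117.04470901]
u,v,z -24.70456503192565 -184.83780191429736 206.22091451380973 q6 -0.05312699376760044 x ang -96.42168806815691 0.27464676634170593
[[-0.1106, -0.9938, -0.0056], [-0.9829, 0.1086, 0.1488], [-0.1473, 0.022, -0.9888]] [ 0.0021  0.3144 -0.0688 -0.1605 -1.1974 -0.0531]
dp [-52.25237333   8.21499733 190.21945956]
```

Call:
carry_out(
  plan=[
    {"dp":[-16,2.5,29],"roll":0,"fingers":0},
    {"dp":[-16,2.5,29],"roll":0,"fingers":0},
    {"dp":[-16,2.5,29],"roll":0,"fingers":0},
    {"dp":[-15,2.5,30],"roll":0,"fingers":0},
    {"dp":[4,-0.5,25],"roll":0,"fingers":0},
    {"dp":[4,-0.5,25],"roll":0,"fingers":0},
    {"dp":[3,-0.5,22],"roll":0,"fingers":0},
    {"dp":[0,0,0],"roll":0,"fingers":0},
    {"dp":[0,0,0],"roll":0,"fingers":0},
  ],
)

```text
time_s: 11.35
tcp_pos: [598.4, -54.1, 26.5]
tool_rot: [-2.029, 2.268, 0.177]
contact_force: [-0.0, 0.8, 1.3]
gripper_width: 0.6
grip_force: 0.0
```

```bash
python3 s.py -36 10 24|grep -v '\[\['
```

```text
u,v,z -36.8614130855806 -106.33640437797838 26.487171527005014 q6 -0.10319845998973722 x ang -96.45716846512505 0.6469856811734598
dp [-114.71253006    0.4022948    19.54381346]
```

Call:
carry_out(
  plan=[
    {"dp":[-5.9,0,0.9],"roll":0,"fingers":0},
    {"dp":[-5.9,0,0.9],"roll":0,"fingers":0},
    {"dp":[-5.9,0,0.9],"roll":0,"fingers":0},
    {"dp":[-5.9,0,0.9],"roll":0,"fingers":0},
    {"dp":[-5.9,0,0.9],"roll":0,"fingers":0},
    {"dp":[-5.9,0,0.9],"roll":0,"fingers":0},
    {"dp":[-5.9,0,0.9],"roll":0,"fingers":0},
    {"dp":[-5.9,0,0.9],"roll":0,"fingers":0},
    {"dp":[-5.9,0,0.9],"roll":0,"fingers":0},
    {"dp":[-5.9,0,0.9],"roll":0,"fingers":0},
  ],
)

```text
time_s: 12.18
tcp_pos: [605.6, 5.4, 27.1]
tool_rot: [-2.029, 2.265, 0.175]
contact_force: [0.1, -2.3, 1.7]
gripper_width: 0.4
grip_force: 1.3
```

```bash
python3 s.py -36 10 24|grep -v '\[\['; python3 - <<'E'
from station import capture
import cv2
a=capture("side")["img"][155:290,155:335,::-1]
cv2.imwrite("pics/si2.png",cv2.resize(a,None,fx=4.4,fy=4.4,interpolation=cv2.INTER_CUBIC))
E
```

```text
u,v,z -35.50256659914173 -46.4176778175067 27.131040000546598 q6 -0.1985238087271386 x ang -96.36775338600388 0.4210384188328585
dp [-55.32609822   1.00799734  11.4460482 ]
```

View pics/si2.png

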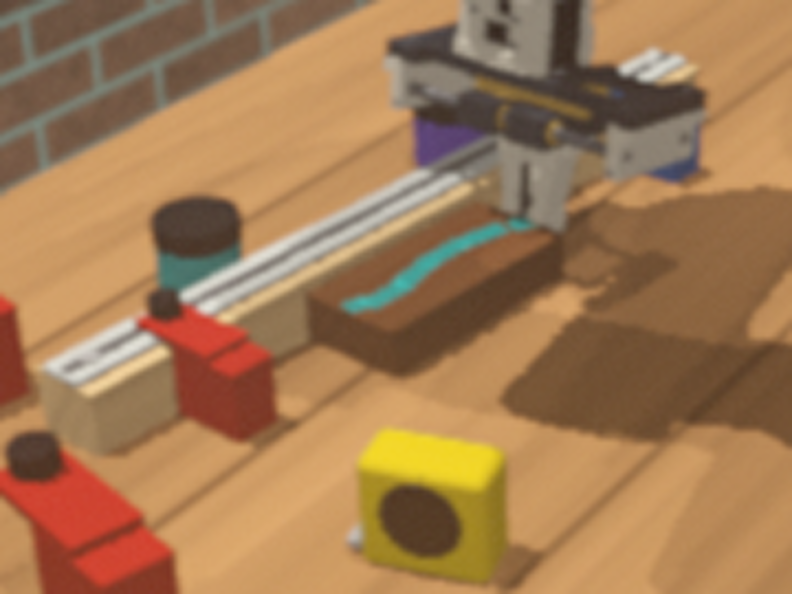

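The side view shows the blank flat along the fence, being pushed at its far end (560,240). The gap to the red stop at (180,370) is still open, so I'll continue.

Call:
carry_out(
  plan=[
    {"dp":[-5.9,0,0.9],"roll":0,"fingers":0},
    {"dp":[-5.9,0,0.9],"roll":0,"fingers":0},
    {"dp":[-5.9,0,0.9],"roll":0,"fingers":0},
    {"dp":[-5.9,0,0.9],"roll":0,"fingers":0},
    {"dp":[-5.9,0,0.9],"roll":0,"fingers":0},
    {"dp":[-5.9,0,0.9],"roll":0,"fingers":0},
    {"dp":[-5.9,0,0.9],"roll":0,"fingers":0},
    {"dp":[-4,0,0.6],"roll":0,"fingers":0},
    {"dp":[-3,0,0.5],"roll":0,"fingers":0},
  ],
)

```text
time_s: 12.98
tcp_pos: [610.9, 54.1, 27.0]
tool_rot: [-2.03, 2.264, 0.175]
contact_force: [-1.0, -2.3, 2.8]
gripper_width: 0.6
grip_force: 1.4
```

Call:
carry_out(
  plan=[
    {"dp":[-2,0,0.3],"roll":0,"fingers":0},
    {"dp":[-2,0,0.3],"roll":0,"fingers":0},
    {"dp":[-2,0,0.3],"roll":0,"fingers":0},
  ],
)

```text
time_s: 13.23
tcp_pos: [611.5, 59.5, 26.9]
tool_rot: [-2.029, 2.265, 0.175]
contact_force: [-0.2, -2.6, 2.3]
gripper_width: 0.2
grip_force: 1.3
```

```bash
python3 s.py -36 10 24|grep -v '\[\['
```

```text
u,v,z -34.958907299520455 8.013632080376809 26.937436148146713 q6 -0.28661524952887785 x ang -96.37058585518805 0.23418264926552101
dp [-1.51704907  0.99826786  3.21870875]
```

Call:
carry_out(
  plan=[
    {"dp":[-1.5,0,0.2],"roll":0,"fingers":0},
    {"dp":[-1.5,0,0.2],"roll":0,"fingers":0},
    {"dp":[-1.5,0,0.2],"roll":0,"fingers":0},
  ],
)

```text
time_s: 13.48
tcp_pos: [612.0, 64.0, 27.0]
tool_rot: [-2.029, 2.265, 0.175]
contact_force: [-0.3, -2.1, 2.4]
gripper_width: 0.3
grip_force: 1.1
```

Call:
carry_out(
  plan=[
    {"dp":[-1.5,0,0.2],"roll":0,"fingers":0},
    {"dp":[-1.5,0,0.2],"roll":0,"fingers":0},
  ],
)

```text
time_s: 13.65
tcp_pos: [612.3, 67.1, 27.0]
tool_rot: [-2.029, 2.265, 0.175]
contact_force: [-0.4, -0.9, 1.3]
gripper_width: 0.5
grip_force: 1.0
```

Call:
carry_out(
  plan=[
    {"dp":[-1.5,0,0.2],"roll":0,"fingers":0},
    {"dp":[-1.5,0,0.2],"roll":0,"fingers":0},
  ],
)

```text
time_s: 13.82
tcp_pos: [612.6, 70.2, 27.0]
tool_rot: [-2.029, 2.265, 0.175]
contact_force: [-0.1, -2.2, 1.0]
gripper_width: 0.6
grip_force: 0.8
```

Call:
carry_out(
  plan=[
    {"dp":[-1.5,0,0.2],"roll":0,"fingers":0},
    {"dp":[-1.5,0,0.2],"roll":0,"fingers":0},
  ],
)

```text
time_s: 13.98
tcp_pos: [612.9, 73.2, 27.0]
tool_rot: [-2.029, 2.265, 0.175]
contact_force: [0.6, -0.9, -0.5]
gripper_width: 0.4
grip_force: 0.6
```

Call:
carry_out(
  plan=[
    {"dp":[-1.5,0,0.2],"roll":0,"fingers":0},
    {"dp":[-1.5,0,0.2],"roll":0,"fingers":0},
  ],
)

```text
time_s: 14.15
tcp_pos: [613.0, 75.4, 27.0]
tool_rot: [-2.03, 2.265, 0.175]
contact_force: [0.9, -11.3, 0.3]
gripper_width: 0.7
grip_force: 5.8
```

Call:
carry_out(
  plan=[
    {"dp":[-1,0,0.2],"roll":0,"fingers":0},
    {"dp":[-1,0,0.1],"roll":0,"fingers":0},
  ],
)

```text
time_s: 14.32
tcp_pos: [613.0, 75.6, 27.0]
tool_rot: [-2.032, 2.267, 0.173]
contact_force: [1.3, -17.5, 1.8]
gripper_width: 0.4
grip_force: 9.0
```

Butted against the stop at 17 N. I'll back off, raise and check.

Call:
carry_out(
  plan=[
    {"dp":[4,0,-0.6],"roll":0,"fingers":0},
    {"dp":[10,0,-1.5],"roll":0,"fingers":0},
    {"dp":[10,0,-1.5],"roll":0,"fingers":0},
    {"dp":[-3,0,-25],"roll":0,"fingers":0},
    {"dp":[0,0,-35],"roll":0,"fingers":0},
    {"dp":[0,0,-35],"roll":0,"fingers":0},
    {"dp":[0,36,-10],"roll":0,"fingers":0},
    {"dp":[0,36,0],"roll":0,"fingers":0},
    {"dp":[0,36,0],"roll":0,"fingers":0},
    {"dp":[0,0,0],"roll":0,"fingers":0},
  ],
)

```text
time_s: 15.15
tcp_pos: [498.1, 52.1, 134.0]
tool_rot: [-2.028, 2.266, 0.179]
contact_force: [-1.6, 0.4, -1.1]
gripper_width: 0.3
grip_force: 0.0
```

```bash
python3 s.py -100 107 150|grep -v '\[\['; python3 - <<'E'
from station import capture
import cv2,numpy as np
a=capture("side")["img"][195:270,155:275,::-1]; b=capture("scene")["img"][170:245,285:385,::-1]
f=lambda a,w,h:cv2.resize(a,(w,h),interpolation=cv2.INTER_CUBIC)
cv2.imwrite("pics/both.png",np.hstack([f(a,440,275),f(b,360,270+5)]))
cv2.imwrite("pics/side3.png",f(a,800,500))
E
```

```text
u,v,z -147.0561481031471 -10.357671343370924 133.9675310766791 q6 -0.3834230409782865 x ang -96.44028253120963 0.3152500979990802
dp [-119.10811582  -45.35413655    0.63498089]
```

View pics/both.png

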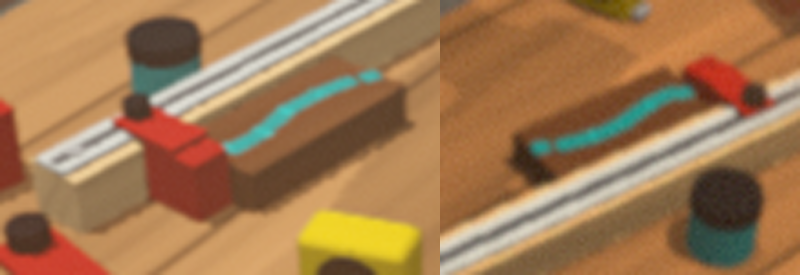

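Both views show the blank's end meeting the red stop, at (230,185) on the left and (695,80) on the right, lying along the fence. I'll give one gentle press at mid-length into the fence to make sure it is seated flat.

```bash
python3 s.py -130 109 134|grep dp; python3 s.py -130 109 27|grep dp;  python3 s.py -90 109 27|grep dp
```

```text
dp [-116.98358071  -10.57979606   18.17012743]
dp [-101.06433932  -12.69624258  123.95811545]
dp [-101.55743767  -52.68661611  123.23225104]
```

Call:
carry_out(
  plan=[
    {"dp":[-29,-3,4.5],"roll":0,"fingers":0},
    {"dp":[-29,-3,4.5],"roll":0,"fingers":0},
    {"dp":[-29,-3,4.5],"roll":0,"fingers":0},
    {"dp":[-30,-2,4.5],"roll":0,"fingers":0},
    {"dp":[5,-0.7,35],"roll":0,"fingers":0},
    {"dp":[5,-0.7,35],"roll":0,"fingers":0},
    {"dp":[6,-0.7,36],"roll":0,"fingers":0},
    {"dp":[0,0,0],"roll":0,"fingers":0},
    {"dp":[0,-10,0],"roll":0,"fingers":0},
    {"dp":[0,-10,0],"roll":0,"fingers":0},
  ],
)

```text
time_s: 16.08
tcp_pos: [549.8, 167.2, 26.7]
tool_rot: [-2.03, 2.263, 0.174]
contact_force: [1.1, 0.7, -0.2]
gripper_width: 0.3
grip_force: 0.0
```

```bash
python3 s.py -90 109 27|grep -v '\[\['
```

```text
u,v,z -106.89990334693934 109.2141947039578 26.663869217190424 q6 -0.49879161643246794 x ang -96.30593906193116 0.28839134960361607
dp [ -0.04442062 -16.89095041  -0.67780331]
```

Call:
carry_out(
  plan=[
    {"dp":[0,-4,0],"roll":0,"fingers":0},
    {"dp":[0,-4,0],"roll":0,"fingers":0},
    {"dp":[0,-2,0],"roll":0,"fingers":0},
  ],
)

```text
time_s: 16.33
tcp_pos: [559.4, 166.1, 26.8]
tool_rot: [-2.027, 2.263, 0.174]
contact_force: [-0.5, 0.2, -1.4]
gripper_width: 0.4
grip_force: 0.0
```

Call:
carry_out(
  plan=[
    {"dp":[0,-1.5,0],"roll":0,"fingers":0},
    {"dp":[0,-1.5,0],"roll":0,"fingers":0},
  ],
)

```text
time_s: 16.5
tcp_pos: [560.9, 165.6, 25.8]
tool_rot: [-2.028, 2.264, 0.175]
contact_force: [-0.1, 0.2, 0.4]
gripper_width: 0.5
grip_force: 0.0
```

Call:
carry_out(
  plan=[
    {"dp":[0,-1,0],"roll":0,"fingers":0},
    {"dp":[0,-1,0],"roll":0,"fingers":0},
  ],
)

```text
time_s: 16.67
tcp_pos: [562.6, 165.4, 25.3]
tool_rot: [-2.029, 2.264, 0.175]
contact_force: [-0.3, 0.4, 1.4]
gripper_width: 0.3
grip_force: 0.0
```

Call:
carry_out(
  plan=[
    {"dp":[0,-1,0],"roll":0,"fingers":0},
    {"dp":[0,-1,0],"roll":0,"fingers":0},
  ],
)

```text
time_s: 16.83
tcp_pos: [564.6, 165.2, 25.0]
tool_rot: [-2.029, 2.264, 0.175]
contact_force: [0.2, 1.0, -0.4]
gripper_width: -0.4
grip_force: 0.0
```

Call:
carry_out(
  plan=[
    {"dp":[0,-1,0],"roll":0,"fingers":0},
    {"dp":[0,-1,0],"roll":0,"fingers":0},
  ],
)

```text
time_s: 17.0
tcp_pos: [566.7, 165.0, 24.9]
tool_rot: [-2.029, 2.264, 0.175]
contact_force: [0.9, 0.4, 0.4]
gripper_width: 0.4
grip_force: 0.0
```

Call:
carry_out(
  plan=[
    {"dp":[0,-1,0],"roll":0,"fingers":0},
    {"dp":[0,-1,0],"roll":0,"fingers":0},
  ],
)

```text
time_s: 17.17
tcp_pos: [568.7, 164.8, 24.9]
tool_rot: [-2.029, 2.265, 0.175]
contact_force: [-0.0, -0.0, 1.1]
gripper_width: 1.0
grip_force: 0.0
```

Call:
carry_out(
  plan=[
    {"dp":[0,-1,0],"roll":0,"fingers":0},
    {"dp":[0,-1,0],"roll":0,"fingers":0},
  ],
)

```text
time_s: 17.33
tcp_pos: [570.7, 164.5, 24.8]
tool_rot: [-2.029, 2.264, 0.175]
contact_force: [-0.2, -0.2, -0.9]
gripper_width: 0.6
grip_force: 0.0
```

Call:
carry_out(
  plan=[
    {"dp":[0,-1,0],"roll":0,"fingers":0},
    {"dp":[0,-1,0],"roll":0,"fingers":0},
  ],
)

```text
time_s: 17.5
tcp_pos: [572.4, 164.3, 24.7]
tool_rot: [-2.03, 2.265, 0.175]
contact_force: [-2.7, 0.3, 1.8]
gripper_width: 0.3
grip_force: 1.2
```

Call:
carry_out(
  plan=[
    {"dp":[0,-1,0],"roll":0,"fingers":0},
    {"dp":[0,-1,0],"roll":0,"fingers":0},
  ],
)

```text
time_s: 17.67
tcp_pos: [572.7, 164.1, 24.6]
tool_rot: [-2.031, 2.267, 0.179]
contact_force: [-11.1, 2.9, 9.3]
gripper_width: -0.0
grip_force: 6.4
```

Call:
carry_out(
  plan=[
    {"dp":[0,-1,0],"roll":0,"fingers":0},
    {"dp":[0,-1,0],"roll":0,"fingers":0},
  ],
)

```text
time_s: 17.83
tcp_pos: [572.8, 164.0, 24.6]
tool_rot: [-2.032, 2.268, 0.182]
contact_force: [-19.1, 6.7, 16.1]
gripper_width: 0.5
grip_force: 10.5
```

Firm at once, so the blank was already seated. I'll retract and lift.

Call:
carry_out(
  plan=[
    {"dp":[0,6,0],"roll":0,"fingers":0},
    {"dp":[0,10,0],"roll":0,"fingers":0},
    {"dp":[0,15,0],"roll":0,"fingers":0},
    {"dp":[0,0,-30],"roll":0,"fingers":0},
    {"dp":[0,0,-35],"roll":0,"fingers":0},
    {"dp":[0,0,-35],"roll":0,"fingers":0},
    {"dp":[35,0,-20],"roll":0,"fingers":0},
    {"dp":[35,0,0],"roll":0,"fingers":0},
    {"dp":[35,0,0],"roll":0,"fingers":0},
    {"dp":[0,0,0],"roll":0,"fingers":0},
  ],
)

```text
time_s: 18.67
tcp_pos: [533.0, 42.0, 128.2]
tool_rot: [-2.026, 2.268, 0.175]
contact_force: [-0.2, 1.1, -0.8]
gripper_width: 0.3
grip_force: 0.0
```

```bash
python3 - <<'E'
from station import capture,manip
import cv2,numpy as np
print(manip.get_obs()["time_s"],manip.get_obs()["tcp_pos"])
a=capture("side")["img"][150:300,145:345,::-1]; b=capture("scene")["img"][150:270,225:385,::-1]
f=lambda a:cv2.resize(a,(400,300),interpolation=cv2.INTER_CUBIC)
c=capture("side")["img"][200:260,185:265,::-1]; d=capture("scene")["img"][175:235,310:390,::-1]
cv2.imwrite("pics/final.png",np.vstack([np.hstack([f(a),f(b)]),np.hstack([f(c),f(d)])]))
E
```

```text
18.6667 [533.04630422  42.03460084 128.18143241]
```

View pics/final.png

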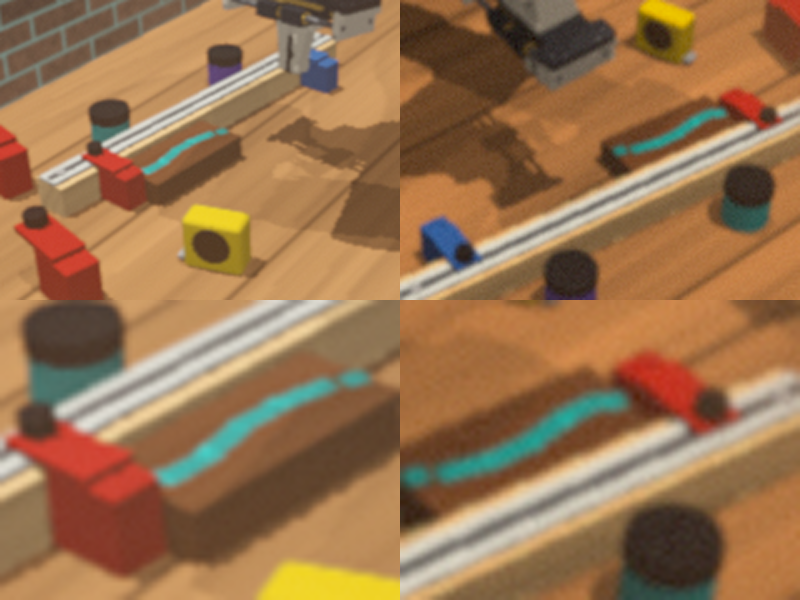

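The final views show the blank flush on the fence and butted on the red stop at (160,500) in the lower left and (625,385) in the lower right. The arm is clear and the other items have not moved.

```bash
python3 -c "
from station import job
print(job.hand_in())"
```

```text
the job is handed in; nothing more can be done
None
```

I pushed the blank flat against the fence, then slid it along until its end butted the red stop. The final camera views show no gap at either contact and the other items where they were; the job is handed in at about 19 s of the 48 s allowed.

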